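Hang a weld probe centred in a tube fixture

TASK

Slide the weld probe out of the open end of its yellow slotted rack without forcing it, then lower it through the hole in the fixture's green guide plate until the red ring on its shaft is level with the plate's top face. Probe and fixture must never touch, so keep the probe upright and centred in the hole, and finish still holding it there, motionless in the gripper. Leave the spray can, the red magnet and the brush where they are.

Things in the scene. Friction and masses are not known exactly. Their poses are not given: they have to be found in the camera images.
- probe: weld probe, 0.2 kg, upright: orange disc 30 mm across, 8 mm thick at the foot; steel shaft 12 mm across, 8 to 118 mm up; black square grip 26 x 26 mm, 118 to 168 mm up (yellow top at 169.5 mm). Red ring 8 mm high on the shaft, its middle 90 mm up. Origin: centre of the disc's underside; z up the shaft, x and y square to the grip's faces
- probe_disc (a point): centre of the probe's orange disc, 4 mm above the probe's origin on its axis
- probe_mark (a point): middle of the red ring, on the probe's axis, 90 mm above the probe's origin
- rack: fixed yellow bracket, 110 (x) x 100 mm. Probe stands on its 12 mm floor plate. Slotted plate above (48 to 56 mm high), back wall at +x. Slot along x, 20 mm wide, from x = +30 mm to the open -x edge; the shaft stands in it, the disc is captive below (28 mm free height over it), so the probe leaves only along -x, clear once its centre is past x = -70 mm. Origin: centre of underside, z up
- slot_plate: the rack's fixed upper part: yellow slotted plate (8 mm thick, top 56 mm above the table) with its back wall. Same origin and axes as the rack
- rack_slot (a point): point on the middle line of the slot, level with the slotted plate's top (56 mm above the table), at rack x = +10 mm
- fixture: fixed weld fixture, 130 x 130 mm: base plate, four corner posts, green guide plate 12 mm thick, top at 130 mm (bolt heads in the corners 5 mm higher), with a vertical through hole of 42 mm diameter in its middle; below it, coaxial, a copper-coloured tube stub, 44 mm bore, 12 to 88 mm high, open on top. Origin: centre of the underside, z up
- guide_hole (a point): centre of the guide hole, level with the guide plate's top face, 130 mm above the table
- spray_can: loose blue spray can with pale ends, 54 mm in diameter, 120 mm high, standing; to be left alone. Origin: centre of the underside
- weld_magnet: loose red L-shaped welding magnet, about 76 x 65 mm, 18 mm high, lying; to be left alone. Origin: underside, in the long bar's middle
- brush: loose hand brush, 170 mm long, brown handle and flat grey head, lying; to be left alone. Its x axis runs along it, origin on the underside near its middle

How it is judged:
By the outcome, as a careful person would: the job done as asked, in the order asked, and still so for the second after the job is handed in, while the arm keeps its last pose, push and grip.
It also fails if it takes over 54 s, if anything falls off the work surface, if the arm or the gripper's body presses on something with over 40 N, if the wrist force passes 120 N, or if a joint passes its speed limit or range.

ROBOT

A 6-joint arm with a two-finger parallel gripper is mounted at the origin on the work surface. World frame = base frame: x ahead of the robot, y to its left, z up, the work surface at z = 0. Lengths are in m, angles in rad, forces in N, time in s.
With the tool pointing down it reaches from about 0.3 to 0.775 m from the base axis. Payload 14.6 kg.
Tool frame: the origin (TCP) lies at the very end of the fingers, on their centre line; the grasp point (between the pads) lies 19 mm behind it (ctrl.grasp_offset is the distance from the TCP to the grasp point, in m); z points along the fingers, y is the line along which they close (so a half turn about z gives the same grasp; the last joint's range is limited). The gripper opens to 94 mm and grips with 3 to 60 N. Pads are 16 mm wide; open, the fingers measure 119 mm over their backs; the gripper's body (75 mm by 177 mm) begins 78 mm behind the grasp point.
Start: joints at [1.055, 0.3, 1.521, -0, 1.321, -0.067], TCP at [0.239, 0.496, 0.183] pointing down, gripper open.
Joint ranges: [-3.03, 3.03], [-0.79, 2.21], [0.23, 2.52], [-1.04, 4.18], [0, 3.07], [-2.55, 2.55]. Speed limits (rad/s): [2.22, 2.22, 2.57, 3.14, 3.14, 3.14].

INTERFACE

Orientations are given as [roll, pitch, yaw] about the fixed x, y, z axes, in that order (R = Rz(yaw) Ry(pitch) Rx(roll)).
In Python, from station import ctrl gives the robot as it stands.
- The arm moves only by the tool step_arm, never from a script. Its argument "plan" is a list that holds one entry, the list of rows, each a list of 6 numbers: the shift along the tool's x, y, z in units of 30 mm (1.0 is 30 mm), then the turn, a rotation vector about the tool's x, y, z in units of 6 degrees (1.0 is 6 degrees). In form: [[[dx, dy, dz, wx, wy, wz], ...]]. A call has 1 to 8 rows; each row is the pose to reach, as a shift and turn from the pose commanded when the call began, along the tool's axes at that moment; what a row does not reach only later rows make up. A row lasts 1/12 s, in which the tool goes at most 41.7 mm and 7.16 degrees, less where a joint would pass 70% of its speed; a pose out of reach is approached as far as the arm can. A call with a gripper value outside its range is refused whole. "grip" is the opening, from 0 (shut) to 1 (fully open), set as the call begins (left out, the last holds). The fingers move at their own pace and stop on an object; "squeeze" is the grip in N (left out, the last holds). Time passes only in rows, so rows that repeat a pose let the fingers close. It gives the time, the measured TCP pose, the force, the opening and the grip force at its end, in the units of the state.
- ctrl.get_obs(): the state, without advancing time (a new reading comes with each control period).
- ctrl.camera(name): name is "scene" or "top" or "wrist"; returns the picture (420x560x3 uint8, red, green, blue); there is no depth.
- ctrl.camera_model(name): a dict with "intrinsics" (3x3 intrinsics, pixels), "k1" (the pictures are not rectified: a ray, as slopes to the right and down, at radius r is drawn at 1 + k1 r^2 times it, then the intrinsics apply), "R" (3x3) and "t" (3): a world point X has camera coordinates R X + t; the wrist camera has in their place "tool_from_camera" (4x4, takes a point from camera to tool coordinates, whose origin is the TCP and whose axes are the flange's). Camera axes: x right, y down, z forward; pixel columns grow to the right and rows downward; lengths in m; the calibration is good to about 2 mm. A picture is of the moment at which its call begins: read the wrist's pose just before it. camera_model takes no time and is no camera call.
- ctrl.hand_in(): hands the job in; it is judged then, once.
Trained networks look in the newest picture that a camera, given by its name, has taken for a name from the list of things; names that differ only in an ending like _2 or _b are one class to them, and where a whole thing is asked for, a point or a joint stands for the part that bears it (a point fixed in the world has none). Each returns a list of dicts, best first, with "confidence" (0 to 1); they miss things now and then, are a little off and sometimes report something else, mostly with a low value. They report only what shows in the picture. A call takes as long as a camera call.
- ctrl.masks_of(query, camera): "pixels" (420x560 bool, what is visible of it) and "at" ([column, row] in pixels, amid what is visible of it).
- ctrl.place_of(query, camera): "at" ([column, row] in pixels: a listed point, or the origin of a listed thing).
The state is a dict: "time_s": time; "qpos": joint angles; "joint_vel": joint speeds; "tau": joint torques, N m; "ee_pos": TCP position; "eef_rot": TCP orientation; "force": force on the tool from outside, world axes, zero at the start; "moment": the same for the moment, N m; "grip_width": finger opening in m; "grip_force": force on a finger pad.
Only numpy, scipy, OpenCV 4.12 (cv2) and the standard library are available. Lean on these libraries where they do the work, as an engineer would, in place of code of your own. Each camera call takes 0.05 s, during which the arm holds its last target. There are 200 camera calls.

## Working session

There is one attempt and no reset: what is moved stays moved. The work goes in short steps, Python scripts to look and compute and a tool call to move; the robot and the scene stay as the last step left them, time stands still between calls to the robot, and variables do not carry over. Pictures are saved under pics/ and viewed, at most 13 in all, crops included, and the job is handed in when it is done.

Besides the shell and the picture viewer there is one more tool, called after "Emit:" by a JSON object that holds its "api" and its "payload", one argument or row to a line. step_arm: Moves the arm, as the interface text tells. Its arguments: {"type":"object","properties":{"plan":{"type":"array","items":{"type":"array","items":{"type":"array","items":{"type":"number"}}}},"grip":{"type":"number"},"squeeze":{"type":"number"}},"required":["plan"]}

```bash
mkdir -p pics; cat > h.py <<'E'
import numpy as np, cv2
from scipy.spatial.transform import Rotation as Ro
from station import ctrl
def cam(name,obs=None):
    m=ctrl.camera_model(name);K=np.array(m["intrinsics"])
    if "R" in m: R=np.array(m["R"]);t=np.array(m["t"])
    else:
        o=obs or ctrl.get_obs();T=np.eye(4);T[:3,:3]=Ro.from_euler('xyz',o["eef_rot"]).as_matrix();T[:3,3]=o["ee_pos"]
        W=np.linalg.inv(T@np.array(m["tool_from_camera"]));R=W[:3,:3];t=W[:3,3]
    return K,float(m["k1"]),R,t
def ray(c,uv):
    K,k1,R,t=c
    d=cv2.undistortPoints(np.array([[uv]],float),K,np.array([k1,0,0,0.]))[0,0]
    v=R.T@np.array([d[0],d[1],1]);return -R.T@t,v
def atz(c,uv,z):
    o,v=ray(c,uv);return o+v*(z-o[2])/v[2]
def proj(c,X):
    K,k1,R,t=c
    return cv2.projectPoints(np.array(X,float).reshape(-1,1,3),cv2.Rodrigues(R)[0],t,K,np.array([k1,0,0,0.]))[0][:,0]
def shot(name,fn):
    o=ctrl.get_obs();im=ctrl.camera(name);cv2.imwrite(f"pics/{fn}.png",im[:,:,::-1]);return im,cam(name,o)
E
cat > a.py <<'E'
from h import *
C={}
for n in("scene","top"):
    _,C[n]=shot(n,n+"0")
    print(n,"campos",(-C[n][2].T@C[n][3]).round(3))
    for q,z in(("probe",None),("probe_disc",None),("probe_mark",None),("rack",0),("rack_slot",.056),("fixture",0),("guide_hole",.13),("spray_can",0),("weld_magnet",0),("brush",0)):
        for r in ctrl.place_of(q,n)[:2]:
            zz={"probe":.012,"probe_disc":.016,"probe_mark":.102}.get(q,z)
            print(q,round(r["confidence"],2),np.round(r["at"],1),atz(C[n],r["at"],zz).round(4))
a=cv2.imread("pics/scene0.png");b=cv2.imread("pics/top0.png")
E
python3 a.py
```

```text
scene campos [ 0.82  -0.394  0.515]
probe 0.93 [203.4 394.8] [ 0.6053 -0.2674  0.012 ]
probe 0.53 [336.9 188.3] [0.5486 0.2108 0.012 ]
probe_disc 0.71 [202.2 394.2] [ 0.6052 -0.2686  0.016 ]
probe_mark 0.92 [191.6 357.6] [ 0.6037 -0.2646  0.102 ]
rack 0.76 [205.4 395.2] [ 0.6027 -0.2633  0.    ]
rack_slot 0.71 [203.9 382.7] [ 0.6147 -0.2667  0.056 ]
fixture 0.92 [338.1 188.5] [0.5446 0.2259 0.    ]
guide_hole 0.57 [337.1 133.2] [0.5321 0.2265 0.13  ]
guide_hole 0.38 [203.8 399.6] [ 0.6593 -0.3005  0.13  ]
spray_can 0.73 [358.3 291.7] [ 0.6971 -0.      0.    ]
brush 0.75 [201.1 226.8] [ 0.3776 -0.0208  0.    ]
top campos [0.438 0.019 0.958]
probe 0.57 [408.2 185.6] [ 0.6064 -0.2673  0.012 ]
probe_disc 0.87 [409.1 185.7] [ 0.6055 -0.2679  0.016 ]
probe_disc 0.26 [147.1 207.6] [0.5515 0.2539 0.016 ]
probe_mark 0.69 [421.4 178.4] [ 0.6042 -0.2645  0.102 ]
rack 0.87 [403.3 188.6] [ 0.6021 -0.2608  0.    ]
rack 0.34 [414.9 179.1] [ 0.6223 -0.285   0.    ]
rack_slot 0.78 [417.5 178.1] [ 0.6136 -0.2723  0.056 ]
fixture 0.81 [164.2 219.4] [0.5302 0.2227 0.    ]
guide_hole 0.64 [148.3 206.6] [0.5395 0.2235 0.13  ]
spray_can 0.76 [274.  139.8] [0.6993 0.0052 0.    ]
weld_magnet 0.62 [269.5 210.4] [0.5522 0.0119 0.    ]
brush 0.7 [284.5 297. ] [ 0.3809 -0.0207  0.    ]
```

View pics/scene0.png

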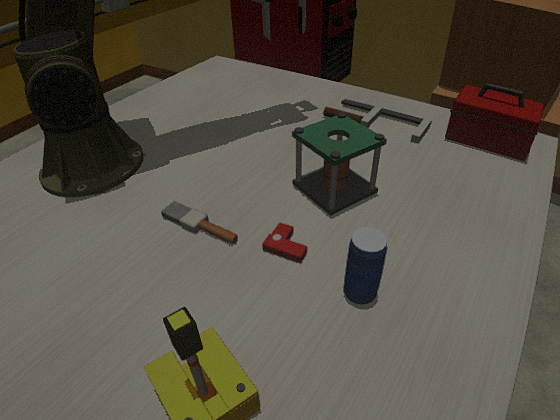

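View pics/top0.png

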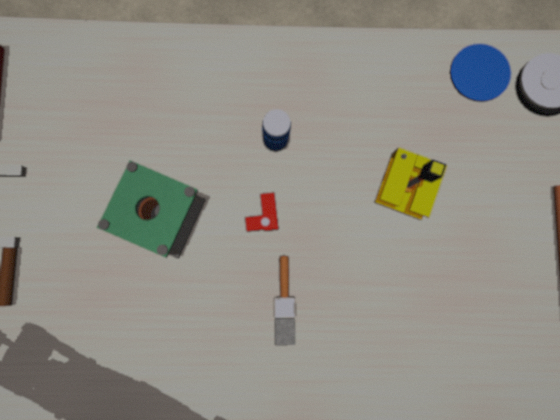

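The scene view shows the rack with the probe at about (190,360), the fixture's green plate at (338,135), and the magnet, can and brush between them. The top view shows the rack at (410,185) and the guide hole at (148,208). I need the slot direction, so I'll crop in on the rack.

```bash
python3 - <<'E'
import cv2,numpy as np
a=cv2.imread("pics/scene0.png")[295:420,130:275];b=cv2.imread("pics/top0.png")[138:228,365:455]
f=lambda i:cv2.resize(i,(400,400*i.shape[0]//i.shape[1]),interpolation=cv2.INTER_CUBIC)
a=f(a);b=f(b);h=400
o=np.zeros((h,800,3),np.uint8);o[:a.shape[0],:400]=a[:h];o[:b.shape[0],400:]=b[:h]
cv2.imwrite("pics/c.png",np.clip(o*1.4,0,255).astype(np.uint8))
E
```

```text
(no output)
```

View pics/c.png

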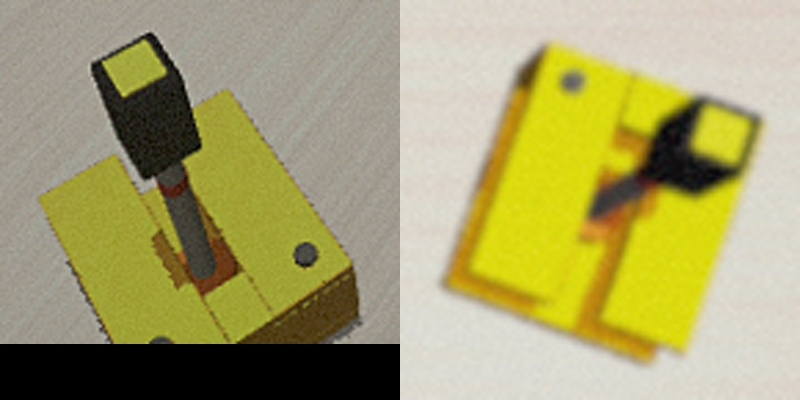

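The crop shows the slot closed at the top (back wall, +x and -y) and open at the bottom (-x and slightly +y). I'll turn the corners into world coordinates.

```bash
cat > b.py <<'E'
from h import *
T=cam("top");S=cam("scene")
g=lambda x,y:(365+(x-400+.5)*90/400-.5,138+(y+.5)*90/400-.5)
P=[atz(T,g(*p),.056)[:2] for p in((685,353),(760,118),(548,43),(470,275))]
for i in range(4):
    d=P[(i+1)%4]-P[i];print("rack",P[i].round(4),round(np.hypot(*d),4),np.degrees(np.arctan2(d[1],d[0])).round(1))
print("centre",np.mean(P,0))
Q=[atz(T,g(*p),.1815)[:2] for p in((704,99),(756,117),(741,166),(691,148))]
s=lambda x,y:(130+x*145/400,295+y*145/400)
Q2=[atz(S,s(*p),.1815)[:2] for p in((101,62),(152,37),(168,72),(118,97))]
for q in(Q,Q2):
  print("griptop",np.mean(q,0).round(4))
  for i in range(4):
    d=q[(i+1)%4]-q[i];print(round(np.hypot(*d),4),np.degrees(np.arctan2(d[1],d[0])).round(1))
m=ctrl.get_obs();print(m["eef_rot"],m["ee_pos"],m["grip_width"],m["force"],m["time_s"])
# fixture: green mask centroid, top & scene
for n,c in(("top",T),("scene",S)):
    im=cv2.imread(f"pics/{n}0.png");h=cv2.cvtColor(im,cv2.COLOR_BGR2HSV)
    k=cv2.inRange(h,(60,80,40),(95,255,255));cs,hi=cv2.findContours(k,cv2.RETR_CCOMP,cv2.CHAIN_APPROX_NONE)
    big=max(cs,key=cv2.contourArea);i=[j for j in range(len(cs)) if hi[0][j][3]>=0];ho=max((cs[j] for j in i),key=cv2.contourArea)
    hh=np.array([atz(c,p[0],.13)[:2] for p in ho.astype(float)]);(e,sz,a)=cv2.minAreaRect(np.array([atz(c,p[0],.13)[:2]*1000 for p in big.astype(float)],np.float32))
    print(n,"hole circle",np.array(cv2.minEnclosingCircle((hh*1000).astype(np.float32))[0]).round(1),cv2.minEnclosingCircle((hh*1000).astype(np.float32))[1],"plate",e,sz,a)
E
python3 b.py
```

```text
rack [ 0.5384 -0.2916] 0.1096 -19.0
rack [ 0.642  -0.3272] 0.097 70.8
rack [ 0.6739 -0.2357] 0.1094 161.0
rack [ 0.5705 -0.2   ] 0.0971 -109.3
centre [ 0.60622793 -0.26364065]
griptop [ 0.6079 -0.2651]
0.0203 -108.8
0.0198 161.8
0.0196 70.5
0.0196 -16.0
griptop [ 0.6061 -0.2656]
0.0202 66.7
0.0173 -27.2
0.0193 -113.6
0.0172 155.7
[-3.14156976e+00 -1.31092128e-05  2.69281800e+00] [0.2386124  0.49552927 0.18273723] 0.09409660243031213 [ 0.06550948  0.29929499 -0.8879652 ] 1.1
top hole circle [537.1 224.7] 23.434045791625977 plate (536.84521484375, 223.84555053710938) (129.97158813476562, 126.24021911621094) 67.2668228149414
scene hole circle [537.2 222.5] 24.44110870361328 plate (536.234130859375, 223.24264526367188) (130.88037109375, 130.2135467529297) 67.91769409179688
```

```bash
cat > mv.py <<'E'
import sys
from h import *
def units(x,y,z,yaw):
    o=ctrl.get_obs();R=Ro.from_euler('xyz',o["eef_rot"])
    G=Ro.from_euler('xyz',[np.pi,0,np.radians(yaw)])
    return np.r_[R.inv().apply(np.array([x,y,z])-o["ee_pos"])/.03,np.degrees((R.inv()*G).as_rotvec())/6].round(3)
if __name__=="__main__":
    print(units(*map(float,sys.argv[1:])),ctrl.get_obs()["time_s"])
E
python3 mv.py 0.45 0.2 0.36 120; python3 -c "
from h import *
print(np.array(ctrl.camera_model('wrist')['tool_from_camera']).round(3))"
```

```text
[-10.622  -5.819  -5.909  -0.     -0.      5.715] 1.1
[[-0.001 -0.965 -0.262  0.076]
 [ 1.    -0.001 -0.001  0.   ]
 [ 0.    -0.262  0.965 -0.203]
 [ 0.     0.     0.     1.   ]]
```

```bash
python3 mv.py 0.53 0.22 0.27 112
```

```text
[-12.736  -4.061  -2.909  -0.     -0.      7.048] 1.1
```

Emit:
{"api": "step_arm", "payload": {
  "plan": [
    [[-6,-2,-2.9,0,0,4],[-12.7,-4.1,-2.9,0,0,7],[-12.7,-4.1,-2.9,0,0,7],[-12.7,-4.1,-2.9,0,0,7],[-12.7,-4.1,-2.9,0,0,7],[-12.7,-4.1,-2.9,0,0,7],[-12.7,-4.1,-2.9,0,0,7],[-12.7,-4.1,-2.9,0,0,7]]
  ],
  "grip": 1
}}

```text
time_s: 1.77
ee_pos: [0.4746, 0.2701, 0.2557]
eef_rot: [3.141, -0.0, 1.959]
force: [0.1, 1.2, -0.1]
grip_width: 0.094
grip_force: 0.0
```

```bash
python3 mv.py 0.53 0.22 0.27 112
```

```text
[-2.245  1.079 -0.475  0.004 -0.     0.04 ] 1.7667
```

Emit:
{"api": "step_arm", "payload": {
  "plan": [
    [[-2,0.9,-0.4,0,0,0],[-2,0.9,-0.4,0,0,0],[-2,0.9,-0.4,0,0,0],[-2,0.9,-0.4,0,0,0],[-2,0.9,-0.4,0,0,0]]
  ]
}}

```text
time_s: 2.18
ee_pos: [0.5207, 0.2269, 0.2669]
eef_rot: [-3.141, -0.0, 1.96]
force: [-0.4, -0.5, -0.4]
grip_width: 0.0944
grip_force: 0.0
```

```bash
cat > w.py <<'E'
from h import *
import sys
n=sys.argv[1];o=ctrl.get_obs();print(np.round(o["ee_pos"],4),np.abs(o["joint_vel"]).max().round(4))
im,c=shot("wrist",n)
for a in sys.argv[2:]:
    q,z=a.split(":")
    for r in ctrl.place_of(q,"wrist")[:2]:print(q,round(r["confidence"],2),np.round(r["at"],1),atz(c,r["at"],float(z)).round(4))
E
python3 w.py w1 guide_hole:.13; python3 mv.py 0.607 -0.2655 0.24 71.5
python3 - <<'E'
from h import *
c=cam("wrist");im=cv2.imread("pics/w1.png");h=cv2.cvtColor(im,cv2.COLOR_BGR2HSV)
k=cv2.inRange(h,(60,80,30),(95,255,255));cs,hi=cv2.findContours(k,cv2.RETR_CCOMP,cv2.CHAIN_APPROX_NONE)
for j in range(len(cs)):
    if hi[0][j][3]>=0 and cv2.contourArea(cs[j])>300:
        for z in(.13,.118):
            p=np.array([atz(c,q[0],z)[:2]*1000 for q in cs[j].astype(float)],np.float32);print(z,cv2.minEnclosingCircle(p),cv2.fitEllipse(p))
E
```

```text
[0.5207 0.2269 0.2669] 0.0198
guide_hole 0.68 [288.8 201.8] [0.5339 0.2228 0.13  ]
guide_hole 0.32 [243.4 303.8] [0.5323 0.0945 0.13  ]
[-1.6293e+01 -3.5830e+00  9.0100e-01 -2.0000e-03 -0.0000e+00  6.8110e+00] 2.2833
0.13 ((535.1971435546875, 226.8118133544922), 22.133708953857422) ((535.3643798828125, 226.62875366210938), (40.73227310180664, 43.043609619140625), 121.81595611572266)
0.118 ((536.7359619140625, 224.30174255371094), 22.913808822631836) ((536.9090576171875, 224.1122283935547), (42.16779327392578, 44.56058883666992), 121.81599426269531)
```

View pics/w1.png

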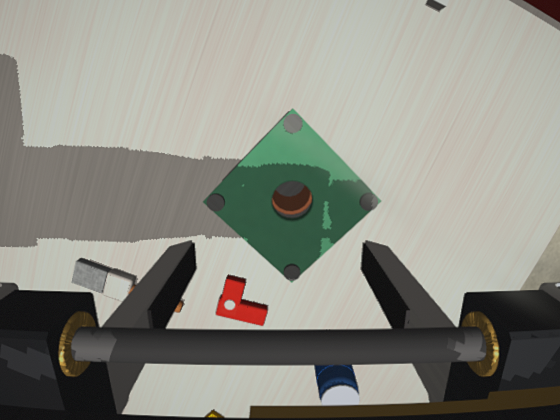

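The wrist view shows the hole at about (292,199). All three cameras agree on roughly (0.536, 0.2245). Next I go over to the probe.

Emit:
{"api": "step_arm", "payload": {
  "plan": [
    [[-16.2,-3.6,0.8,0,0,6.8],[-16.2,-3.6,0.8,0,0,6.8],[-16.2,-3.6,0.8,0,0,6.8],[-16.2,-3.6,0.8,0,0,6.8],[-16.2,-3.6,0.8,0,0,6.8],[-16.2,-3.6,0.8,0,0,6.8],[-16.2,-3.6,0.8,0,0,6.8],[-16.2,-3.6,0.8,0,0,6.8]]
  ]
}}

```text
time_s: 2.95
ee_pos: [0.5775, -0.1025, 0.2512]
eef_rot: [3.141, -0.0, 1.249]
force: [0.9, -0.0, -0.8]
grip_width: 0.0943
grip_force: 0.0
```

Emit:
{"api": "step_arm", "payload": {
  "plan": [
    [[0,0,0,0,0,0],[0,0,0,0,0,0]]
  ]
}}

```text
time_s: 3.12
ee_pos: [0.5774, -0.1023, 0.2506]
eef_rot: [-3.141, -0.0, 1.246]
force: [-0.5, 0.2, -0.6]
grip_width: 0.0939
grip_force: 0.0
```

```bash
python3 mv.py 0.607 -0.2655 0.24 71.5
```

```text
[-4.842  2.671  0.351 -0.008 -0.    -0.018] 3.1167
```

Emit:
{"api": "step_arm", "payload": {
  "plan": [
    [[-4.84,2.67,0.35,0,0,0],[-4.84,2.67,0.35,0,0,0],[-4.84,2.67,0.35,0,0,0],[-4.84,2.67,0.35,0,0,0],[-4.84,2.67,0.35,0,0,0],[-4.84,2.67,0.35,0,0,0]]
  ]
}}

```text
time_s: 3.62
ee_pos: [0.6076, -0.2642, 0.2397]
eef_rot: [-3.14, -0.0, 1.247]
force: [-0.0, 0.4, 0.6]
grip_width: 0.0941
grip_force: 0.0
```

```bash
python3 w.py w2 probe_disc:.016 probe_mark:.102 rack_slot:.056; python3 mv.py 0.607 -0.2655 0.136 71.5
```

```text
[ 0.6076 -0.2642  0.2397] 0.0452
probe_disc 0.76 [279.4 179.9] [ 0.608  -0.2664  0.016 ]
probe_mark 0.62 [277.7 193.8] [ 0.6067 -0.2645  0.102 ]
rack_slot 0.7 [284.6 186.4] [ 0.6135 -0.2685  0.056 ]
[-0.104 -0.     3.514  0.009 -0.     0.022] 3.8167
```

View pics/w2.png

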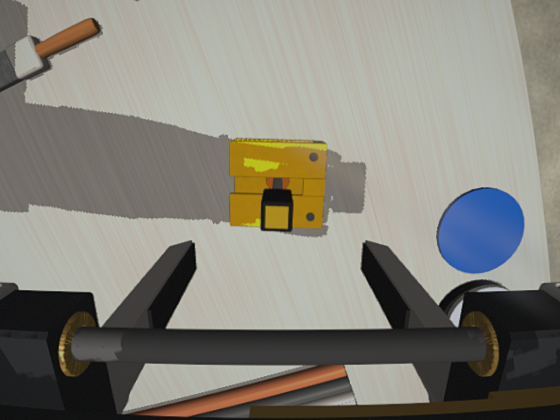

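The probe sits between the fingers with the grip at (277,213), square to the view and consistent with my estimate. I descend and close.

Emit:
{"api": "step_arm", "payload": {
  "plan": [
    [[-0.1,0,1.2,0,0,0],[-0.1,0,2.4,0,0,0],[-0.1,0,3.5,0,0,0],[-0.1,0,3.5,0,0,0],[-0.1,0,3.5,0,0,0]]
  ]
}}

```text
time_s: 4.23
ee_pos: [0.6064, -0.2663, 0.1358]
eef_rot: [-3.14, -0.0, 1.249]
force: [0.6, -0.1, 1.0]
grip_width: 0.0939
grip_force: 0.0
```

Emit:
{"api": "step_arm", "payload": {
  "plan": [
    [[0,0,0,0,0,0],[0,0,0,0,0,0],[0,0,0,0,0,0],[0,0,0,0,0,0],[0,0,0,0,0,0],[0,0,0,0,0,0],[0,0,0,0,0,0],[0,0,0,0,0,0]]
  ],
  "grip": 0,
  "squeeze": 25
}}

```text
time_s: 4.9
ee_pos: [0.6065, -0.2676, 0.1356]
eef_rot: [3.142, -0.0, 1.248]
force: [-1.5, 1.0, -1.1]
grip_width: 0.0437
grip_force: 0.0
```

```bash
python3 mv.py 0.607 -0.2655 0.145 71.5; cat > v.py <<'E'
from h import *
import sys
# probe axis in the tool frame, assuming vertical: look with fixed cameras
o=ctrl.get_obs();print("ee",np.round(o["ee_pos"],4),"rot",np.round(o["eef_rot"],4),"F",np.round(o["force"],1),"w",round(o["grip_width"],4),round(o["grip_force"],1),"t",o["time_s"])
foot=o["ee_pos"][2]-float(sys.argv[1])
for n in("scene","top"):
    im,c=shot(n,n+sys.argv[2])
    for q,z in(("probe_disc",foot+.004),("probe_mark",foot+.09)):
        for r in ctrl.place_of(q,n)[:1]:print(n,q,round(r["confidence"],2),np.round(r["at"],1),atz(c,r["at"],z).round(4))
E
python3 v.py .124 1
```

```text
[ 0.072 -0.006 -0.313  0.    -0.    -0.003] 4.9
ee [ 0.6065 -0.2676  0.1356] rot [ 3.1416 -0.      1.2476] F [-1.5  1.  -1.1] w 0.0437 0.0 t 4.9
scene probe_disc 0.69 [205.2 395.9] [ 0.6097 -0.2681  0.0156]
scene probe_mark 0.64 [192.8 357.3] [ 0.6044 -0.2635  0.1016]
top probe_disc 0.83 [409.9 188.7] [ 0.5995 -0.2695  0.0156]
top probe_mark 0.51 [421.2 176.8] [ 0.6073 -0.2644  0.1016]
```

Emit:
{"api": "step_arm", "payload": {
  "plan": [
    [[0,0,0,0,0,0],[0,0,0,0,0,0],[0,0,0,0,0,0],[0,0,0,0,0,0],[0,0,0,0,0,0],[0,0,0,0,0,0]]
  ]
}}

```text
time_s: 5.7
ee_pos: [0.6064, -0.2676, 0.1355]
eef_rot: [-3.141, -0.0, 1.248]
force: [-0.6, -0.5, -0.5]
grip_width: 0.0262
grip_force: 24.8
```

```bash
python3 w.py w3 ;python3 v.py .124 2
```

```text
[ 0.6064 -0.2676  0.1355] 0.0017
ee [ 0.6064 -0.2676  0.1356] rot [-3.1415  0.      1.2476] F [-1.1 -0.4  0.3] w 0.0259 24.8 t 5.75
scene probe_disc 0.67 [206.6 392.3] [ 0.6081 -0.2634  0.0156]
scene probe_mark 0.69 [192.9 359.7] [ 0.6065 -0.2656  0.1016]
top probe_disc 0.54 [408.3 186.2] [ 0.6045 -0.2664  0.0156]
top probe_mark 0.63 [421.2 176.1] [ 0.6086 -0.2644  0.1016]
```

Emit:
{"api": "step_arm", "payload": {
  "plan": [
    [[0,0,-0.1,0,0,0],[0,0,-0.2,0,0,0],[0,0,-0.3,0,0,0],[0,0,-0.3,0,0,0],[0,0,-0.3,0,0,0]]
  ],
  "squeeze": 45
}}

```text
time_s: 6.47
ee_pos: [0.6066, -0.2676, 0.1449]
eef_rot: [3.141, 0.0, 1.248]
force: [-0.2, 0.1, -2.4]
grip_width: 0.0258
grip_force: 44.7
```

```bash
python3 v.py .124 3; python3 - <<'E'
import cv2,numpy as np
a=cv2.imread("pics/scene3.png")[295:420,130:275];b=cv2.imread("pics/top3.png")[138:228,365:455]
f=lambda i:cv2.resize(i,(400,400*i.shape[0]//i.shape[1]),interpolation=cv2.INTER_CUBIC)
o=np.zeros((400,800,3),np.uint8);a=f(a);b=f(b);o[:a.shape[0],:400]=a;o[:b.shape[0],400:]=b
cv2.imwrite("pics/c3.png",np.clip(o*1.4,0,255).astype(np.uint8))
E
```

```text
ee [ 0.6066 -0.2676  0.1449] rot [3.141  0.     1.2477] F [-0.2  0.1 -2.4] w 0.0258 44.7 t 6.4667
scene probe_disc 0.8 [202.4 393.3] [ 0.6085 -0.2698  0.0249]
scene probe_mark 0.97 [190.  353.4] [ 0.6033 -0.2646  0.1109]
top probe_disc 0.52 [409.5 185.1] [ 0.6052 -0.266   0.0249]
top probe_mark 0.88 [424.4 177. ] [ 0.6052 -0.2671  0.1109]
```

View pics/c3.png

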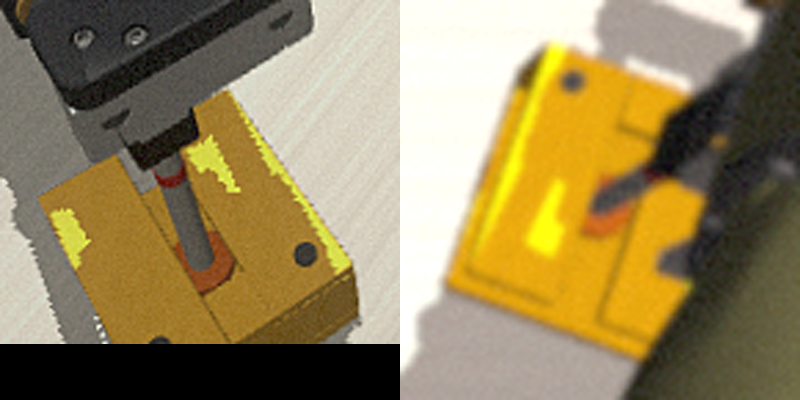

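The probe is gripped and lifted about 9 mm, the wrist reads only its weight, and the shaft is in the middle of the slot. I slide it out.

Emit:
{"api": "step_arm", "payload": {
  "plan": [
    [[0.02,-0.2,0,0,0,0],[0.02,-0.4,0,0,0,0],[0.03,-0.65,0,0,0,0],[0.03,-0.9,0,0,0,0],[0.03,-1.1,0,0,0,0],[0.03,-1.2,0,0,0,0]]
  ]
}}

```text
time_s: 7.27
ee_pos: [0.5718, -0.255, 0.1448]
eef_rot: [3.142, 0.0, 1.248]
force: [0.0, -0.6, -2.5]
grip_width: 0.0258
grip_force: 44.7
```

```bash
python3 v.py .124 4
```

```text
ee [ 0.5718 -0.255   0.1448] rot [3.1415e+00 1.0000e-04 1.2476e+00] F [ 0.  -0.6 -2.5] w 0.0258 44.7 t 7.2667
scene probe_disc 0.59 [189.3 368.3] [ 0.5713 -0.2538  0.0248]
scene probe_mark 0.81 [176.8 334. ] [ 0.5732 -0.2548  0.1108]
top probe_disc 0.88 [403.3 204. ] [ 0.5669 -0.2529  0.0248]
top probe_mark 0.59 [413.9 194.1] [ 0.5734 -0.2473  0.1108]
```

Emit:
{"api": "step_arm", "payload": {
  "plan": [
    [[0.01,-0.3,0,0,0,0],[0.01,-0.6,0,0,0,0],[0.02,-0.9,0,0,0,0],[0.02,-1.2,0,0,0,0],[0.02,-1.6,0,0,0,0],[0.02,-2.0,0,0,0,0],[0.02,-2.3,0,0,0,0],[0.02,-2.3,0,0,0,0]]
  ]
}}

```text
time_s: 8.23
ee_pos: [0.5066, -0.2326, 0.1447]
eef_rot: [-3.141, 0.0, 1.248]
force: [-0.0, 0.6, -2.5]
grip_width: 0.0262
grip_force: 44.7
```

```bash
python3 v.py .124 5; python3 mv.py 0.5065 -0.2325 0.30 71.5
```

```text
ee [ 0.5066 -0.2326  0.1447] rot [-3.1414  0.      1.2476] F [-0.   0.6 -2.5] w 0.0262 44.7 t 8.2333
scene probe_disc 0.71 [164.3 334.8] [ 0.5066 -0.2362  0.0247]
scene probe_mark 0.87 [149.3 296.1] [ 0.5043 -0.2347  0.1107]
top probe_disc 0.71 [395.6 234.8] [ 0.5056 -0.2363  0.0247]
top probe_mark 0.96 [406.  230.1] [ 0.5081 -0.2316  0.1107]
[ 0.000e+00 -4.500e-02 -5.186e+00 -1.000e-03 -0.000e+00 -2.000e-03] 8.5333
```

View pics/scene5.png

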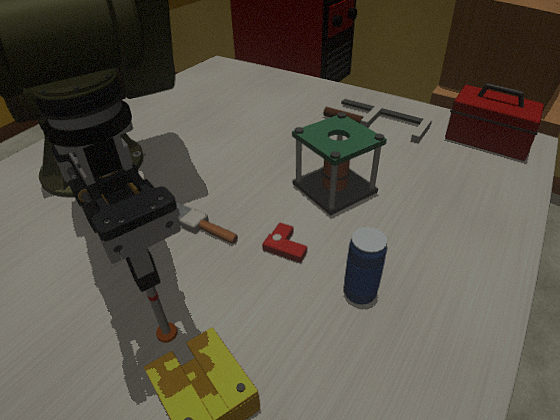

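The probe is fully out of the rack (disc at (166,332)). I lift it and carry it over to the fixture.

Emit:
{"api": "step_arm", "payload": {
  "plan": [
    [[0,0,-0.8,0,0,0],[0,0,-1.8,0,0,0],[0,0,-2.8,0,0,0],[0,0,-3.8,0,0,0],[0,0,-4.8,0,0,0],[0,0,-5.4,0,0,0],[0,0,-5.5,0,0,0],[0,0,-5.5,0,0,0]]
  ]
}}

```text
time_s: 9.2
ee_pos: [0.5077, -0.233, 0.3098]
eef_rot: [3.14, 0.0, 1.248]
force: [0.3, 0.2, -3.9]
grip_width: 0.0256
grip_force: 44.7
```

```bash
python3 mv.py 0.536 0.2245 0.31 112
```

```text
[ 1.4759e+01 -3.9480e+00 -1.5000e-02  1.0000e-02  6.0000e-03 -6.7520e+00] 9.2
```

Emit:
{"api": "step_arm", "payload": {
  "plan": [
    [[0.6,-0.2,0,0,0,-0.3],[1.5,-0.4,0,0,0,-0.7],[2.5,-0.7,0,0,0,-1.2],[3.5,-0.9,0,0,0,-1.6],[4.5,-1.2,0,0,0,-2.1],[5.5,-1.5,0,0,0,-2.5],[6.5,-1.7,0,0,0,-3.0],[7.5,-2.0,0,0,0,-3.4]]
  ]
}}

```text
time_s: 9.87
ee_pos: [0.5216, 0.0011, 0.3074]
eef_rot: [-3.139, -0.0, 1.606]
force: [0.6, -0.6, -1.3]
grip_width: 0.026
grip_force: 44.7
```

```bash
python3 mv.py 0.536 0.2245 0.31 112
```

```text
[ 7.426e+00  7.430e-01 -8.800e-02 -2.700e-02 -7.000e-03 -3.328e+00] 9.8667
```

Emit:
{"api": "step_arm", "payload": {
  "plan": [
    [[1,0.1,0,0,0,-0.5],[2,0.2,0,0,0,-0.9],[3,0.3,0,0,0,-1.4],[4,0.4,0,0,0,-1.8],[5,0.5,0,0,0,-2.3],[6,0.6,0,0,0,-2.7],[6.8,0.7,0,0,0,-3.1],[7.1,0.7,0,0,0,-3.3]]
  ]
}}

```text
time_s: 10.53
ee_pos: [0.5354, 0.2159, 0.3068]
eef_rot: [-3.138, -0.001, 1.954]
force: [-0.4, -0.5, -2.8]
grip_width: 0.0254
grip_force: 44.7
```

Emit:
{"api": "step_arm", "payload": {
  "plan": [
    [[0,0,0,0,0,0],[0,0,0,0,0,0],[0,0,0,0,0,0],[0,0,0,0,0,0]]
  ]
}}

```text
time_s: 10.87
ee_pos: [0.536, 0.212, 0.3094]
eef_rot: [-3.141, 0.0, 1.947]
force: [-0.2, -0.3, -2.2]
grip_width: 0.0255
grip_force: 44.7
```

```bash
python3 v.py .124 6;python3 w.py w6 probe_disc:.19 probe_mark:.276 guide_hole:.13; python3 mv.py 0.536 0.2245 0.31 112
python3 - <<'E'
import cv2,numpy as np
a=cv2.imread("pics/scene6.png")[30:230,240:440];b=cv2.imread("pics/w6.png")
o=np.zeros((420,800,3),np.uint8);o[:400,:400]=cv2.resize(a,(400,400),interpolation=cv2.INTER_CUBIC);o[:,400:]=b[:,80:480]
cv2.imwrite("pics/c6.png",np.clip(o*1.4,0,255).astype(np.uint8))
E
```

```text
ee [0.536  0.212  0.3094] rot [-3.1414e+00  2.0000e-04  1.9473e+00] F [-0.2 -0.3 -2.2] w 0.0255 44.7 t 10.8667
scene probe_disc 0.87 [336.3 109.2] [0.5353 0.2086 0.1894]
scene probe_mark 0.9 [338.4  61.5] [0.5302 0.215  0.2754]
top probe_disc 0.68 [147.9 205.2] [0.5345 0.2095 0.1894]
top probe_mark 0.69 [130. 195.] [0.538  0.2143 0.2754]
[0.536  0.2129 0.3097] 0.0043
probe_disc 0.61 [278.2 196.9] [0.5357 0.2131 0.19  ]
probe_mark 0.63 [278.5 222.6] [0.5356 0.2142 0.276 ]
guide_hole 0.71 [279.8 178.4] [0.5346 0.2207 0.13  ]
[ 0.35   0.142 -0.013  0.001 -0.    -0.053] 11.3667
```

View pics/c6.png

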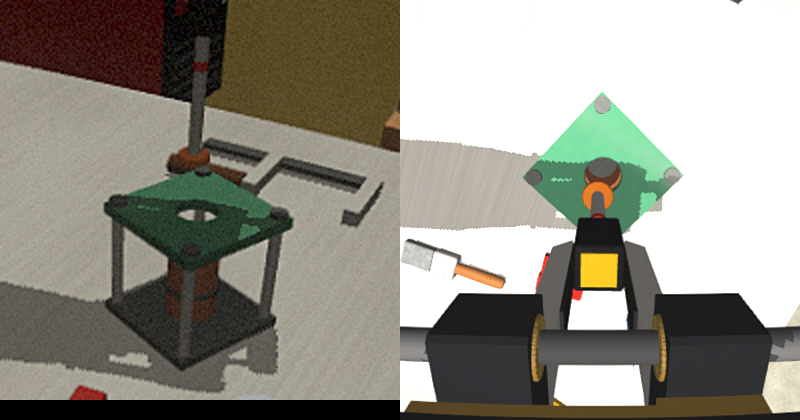

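The disc hangs clear about 12 mm short of the hole, at crop (597,195) against the hole's (602,172). I centre it, come down to just above the plate, and measure again.

Emit:
{"api": "step_arm", "payload": {
  "plan": [
    [[0.2,0.1,0,0,0,0],[0.35,0.14,0,0,0,0],[0.35,0.14,0.3,0,0,0],[0.35,0.14,0.6,0,0,0],[0.35,0.14,0.9,0,0,0],[0.35,0.14,1.0,0,0,0],[0.35,0.14,1.0,0,0,0],[0.35,0.14,1.0,0,0,0]]
  ]
}}

```text
time_s: 12.03
ee_pos: [0.5359, 0.2244, 0.2795]
eef_rot: [-3.141, 0.0, 1.949]
force: [0.4, 0.5, -2.9]
grip_width: 0.0255
grip_force: 44.7
```

```bash
cat > m.py <<'E'
from h import *
import sys
o=ctrl.get_obs();foot=o["ee_pos"][2]-.124
print("ee",np.round(o["ee_pos"],4),o["eef_rot"])
for n in("scene","top","wrist"):
    im,c=shot(n,n+sys.argv[1]);hs=cv2.cvtColor(im,cv2.COLOR_RGB2HSV)
    for q in("probe_disc","probe_mark"):
        z=foot+(.004 if q=="probe_disc" else .09)
        for r in ctrl.place_of(q,n)[:1]:print(n,q,round(r["confidence"],2),np.round(r["at"],1),atz(c,r["at"],z)[:2].round(4))
    # edges of the red ring/steel: saturated orange blob near expected disc
    p=proj(c,[[*o["ee_pos"][:2],foot+.004]])[0]
    k=cv2.inRange(hs,(4,150,90),(20,255,255));nl,lab,st,ce=cv2.connectedComponentsWithStats(k)
    for i in range(1,nl):
        if st[i,4]>25 and np.hypot(*(ce[i]-p))<45:print("  blob",st[i],ce[i].round(1),"exp",p.round(1))
    # plate outline fit
    g=cv2.inRange(hs,(60,80,20),(95,255,255));cs,_=cv2.findContours(g,cv2.RETR_EXTERNAL,cv2.CHAIN_APPROX_NONE)
    b=max(cs,key=cv2.contourArea);e=cv2.minAreaRect(np.array([atz(c,q[0],.13)[:2]*1000 for q in b.astype(float)],np.float32));print("  plate",np.round(e[0],1),np.round(e[1],1))
E
python3 m.py 7;python3 - <<'E'
import cv2,numpy as np
a=cv2.imread("pics/scene7.png")[90:170,290:390];b=cv2.imread("pics/wrist7.png")[120:260,200:360]
c=cv2.imread("pics/top7.png")[155:255,90:210]
f=lambda i,w:cv2.resize(i,(w,w*i.shape[0]//i.shape[1]),interpolation=cv2.INTER_CUBIC)
o=np.zeros((600,800,3),np.uint8)
for i,(x,y) in((a,(0,0)),(b,(400,0)),(c,(0,320))):
    r=f(i,400 if i is not c else 330);r=r[:600-y];o[y:y+r.shape[0],x:x+r.shape[1]]=r
cv2.imwrite("pics/c7.png",np.clip(o*1.3,0,255).astype(np.uint8))
E
```

```text
ee [0.5359 0.2244 0.2795] [-3.14129555e+00  1.97787560e-05  1.94910512e+00]
scene probe_disc 0.86 [338.  121.2] [0.5348 0.2206]
scene probe_mark 0.83 [342.9  76.9] [0.536  0.2252]
  plate [539.4 217. ] [138.7 142.5]
top probe_disc 0.77 [142.  210.3] [0.5295 0.2263]
top probe_mark 0.82 [124.4 199.1] [0.536  0.2308]
  blob [133 198  19  19 190] [143.2 206.9] exp [143.4 206.5]
  plate [537.2 224.3] [129.4 126.3]
wrist probe_disc 0.77 [276.6 199. ] [0.5352 0.2221]
wrist probe_mark 0.87 [275.8 218.5] [0.5327 0.2278]
  blob [261 181  37  28 522] [277.8 193.1] exp [278.2 197.2]
  plate [536.3 224.7] [129.4 129.4]
```

View pics/c7.png

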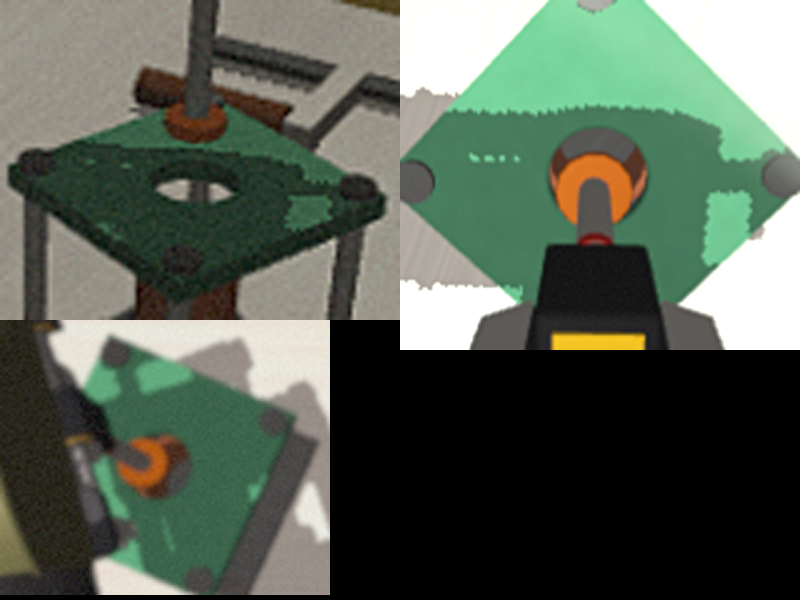

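The disc sits over the hole in all three views: wrist crop (592,187), and the hole's centre is about (598,177). I'll check these against predicted outlines to get the remaining offset.

```bash
cat > e.py <<'E'
from h import *
o=ctrl.get_obs();e=o["ee_pos"];foot=e[2]-.124;a=np.linspace(0,2*np.pi,180)
ci=lambda x,y,z,r:np.c_[x+r*np.cos(a),y+r*np.sin(a),0*a+z]
for n in("wrist","top","scene"):
    c=cam(n)
    for l,P in(("disc",np.r_[ci(e[0],e[1],foot,.015),ci(e[0],e[1],foot+.008,.015)]),("hole",ci(.5365,.2245,.13,.021)),("holebot",ci(.5365,.2245,.118,.021))):
        p=proj(c,P);print(n,l,"x",p[:,0].min().round(1),p[:,0].max().round(1),"y",p[:,1].min().round(1),p[:,1].max().round(1))
E
python3 e.py
python3 - <<'E'
import cv2,numpy as np
# edge profiles: hue-based orange extents + green boundary of the hole
w=cv2.imread("pics/wrist7.png");h=cv2.cvtColor(w,cv2.COLOR_BGR2HSV)
for y in(182,186,190,194):
    r=h[y,250:310];g=np.where((r[:,0]>60)&(r[:,0]<95)&(r[:,1]>60))[0]+250
    v=w[y,250:310].max(1);o=np.where((r[:,0]<20)&(r[:,1]>180)&(v>170))[0]+250
    print(y,"nongreen",[x for x in range(250,310) if x not in g][::len(range(1)) ][:1],[x for x in range(250,310) if x not in g][-1:],"orange",o[:1],o[-1:])
g=cv2.inRange(h,(60,60,0),(95,255,255));print("hole top rows",[(x,int(np.where(g[150:185,x]==0)[0][0]+150)) for x in(274,277,280,283)])
t=cv2.imread("pics/top7.png");h=cv2.cvtColor(t,cv2.COLOR_BGR2HSV);g=cv2.inRange(h,(60,60,0),(95,255,255))
for y in(202,206,210,214):
    n=np.where(g[y,145:175]==0)[0]+145;print("top",y,n[n<166].max())
for x in(148,150,152,155):
    n=np.where(g[190:230,x]==0)[0]+190;print("top col",x,n.min(),n.max())
E
```

```text
wrist disc x 262.7 294.0 y 181.2 213.1
wrist hole x 258.9 298.7 y 171.1 210.1
wrist holebot x 259.5 298.1 y 169.4 207.2
top disc x 133.5 152.9 y 197.3 215.6
top hole x 135.4 159.8 y 196.4 220.4
top holebot x 137.2 161.3 y 197.4 221.0
scene disc x 331.4 347.6 y 114.9 126.1
scene hole x 327.8 349.6 y 128.9 139.8
scene holebot x 327.5 349.1 y 134.2 145.2
182 nongreen [261] [296] orange [] []
186 nongreen [259] [298] orange [268] [271]
190 nongreen [259] [298] orange [265] [281]
194 nongreen [260] [297] orange [264] [284]
hole top rows [(274, 172), (277, 171), (280, 171), (283, 172)]
top 202 158
top 206 159
top 210 159
top 214 157
top col 148 196 220
top col 150 196 219
top col 152 196 218
top col 155 198 216
```

Emit:
{"api": "step_arm", "payload": {
  "plan": [
    [[-0.02,0.06,0,0,0,0],[-0.02,0.06,0,0,0,0],[-0.02,0.06,0,0,0,0],[-0.02,0.06,0,0,0,0]]
  ]
}}

```text
time_s: 12.82
ee_pos: [0.5379, 0.2246, 0.2796]
eef_rot: [-3.142, 0.0, 1.949]
force: [-1.2, -0.5, -2.9]
grip_width: 0.0257
grip_force: 44.7
```

Emit:
{"api": "step_arm", "payload": {
  "plan": [
    [[0,0,0.1,0,0,0],[0,0,0.3,0,0,0],[0,0,0.5,0,0,0],[0,0,0.7,0,0,0],[0,0,0.9,0,0,0],[0,0,1.0,0,0,0],[0,0,1.0,0,0,0]]
  ]
}}

```text
time_s: 13.4
ee_pos: [0.5376, 0.2245, 0.2485]
eef_rot: [-3.14, -0.0, 1.949]
force: [0.2, -0.6, -3.2]
grip_width: 0.0258
grip_force: 44.7
```

```bash
python3 v.py .1236 8; python3 w.py w8; python3 - <<'E'
import cv2,numpy as np
a=cv2.imread("pics/scene8.png")[80:180,290:390];b=cv2.imread("pics/w8.png")[130:250,220:340]
o=np.zeros((400,800,3),np.uint8)
for i,x in((a,0),(b,400)): o[:,x:x+400]=cv2.resize(i,(400,400),interpolation=cv2.INTER_CUBIC)
cv2.imwrite("pics/c8.png",np.clip(o*1.4,0,255).astype(np.uint8))
E
```

```text
ee [0.5376 0.2245 0.2485] rot [-3.1401e+00 -1.0000e-04  1.9493e+00] F [ 0.2 -0.6 -3.2] w 0.0258 44.7 t 13.4
scene probe_disc 0.6 [336.5 133.4] [0.5307 0.2269 0.1289]
scene probe_mark 0.87 [338.8  90.3] [0.5261 0.2331 0.2149]
top probe_disc 0.66 [148.6 206.2] [0.5404 0.2233 0.1289]
top probe_mark 0.85 [130.5 203. ] [0.5343 0.2302 0.2149]
[0.5379 0.2246 0.2499] 0.0013
```

View pics/c8.png

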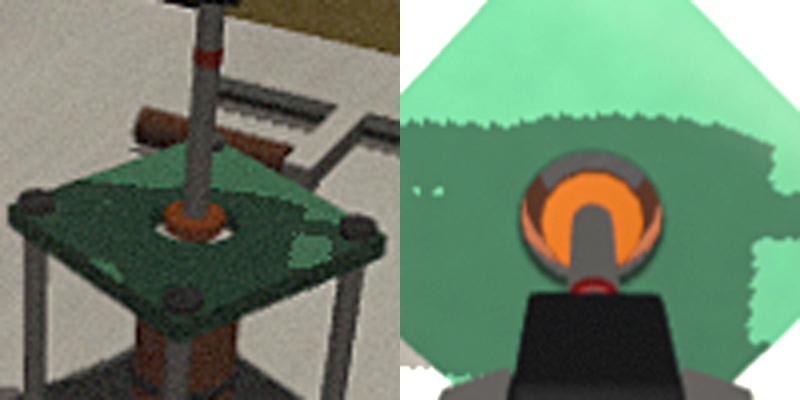

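The disc is at plate level and well centred: disc at crop (593,219) against the hole at (590,217). I continue the descent.

Emit:
{"api": "step_arm", "payload": {
  "plan": [
    [[0,0,0.15,0,0,0],[0,0,0.35,0,0,0],[0,0,0.55,0,0,0],[0,0,0.75,0,0,0],[0,0,0.95,0,0,0],[0,0,1.15,0,0,0],[0,0,1.3,0,0,0],[0,0,1.4,0,0,0]]
  ]
}}

```text
time_s: 14.42
ee_pos: [0.5377, 0.2245, 0.2068]
eef_rot: [-3.141, -0.0, 1.949]
force: [0.0, -0.2, -3.4]
grip_width: 0.0254
grip_force: 44.7
```

Emit:
{"api": "step_arm", "payload": {
  "plan": [
    [[0,0,0.1,0,0,0],[0,0,0.3,0,0,0],[0,0,0.5,0,0,0],[0,0,0.7,0,0,0],[0,0,0.9,0,0,0],[0,0,1.1,0,0,0],[0,0,1.3,0,0,0],[0,0,1.4,0,0,0]]
  ]
}}

```text
time_s: 15.08
ee_pos: [0.5376, 0.2245, 0.1645]
eef_rot: [-3.141, -0.0, 1.949]
force: [-0.5, 0.4, -3.0]
grip_width: 0.026
grip_force: 44.7
```

Emit:
{"api": "step_arm", "payload": {
  "plan": [
    [[0,0,0,0,0,0],[0,0,0,0,0,0],[0,0,0,0,0,0]]
  ]
}}

```text
time_s: 15.33
ee_pos: [0.538, 0.2246, 0.1659]
eef_rot: [3.141, 0.0, 1.949]
force: [-0.3, 0.8, -2.7]
grip_width: 0.0257
grip_force: 44.7
```

```bash
python3 v.py .1236 9; python3 w.py w9; python3 - <<'E'
from h import *
a=cv2.imread("pics/scene9.png")[80:180,290:390];b=cv2.imread("pics/w9.png")[130:250,220:340]
o=np.zeros((400,800,3),np.uint8)
for i,x in((a,0),(b,400)): o[:,x:x+400]=cv2.resize(i,(400,400),interpolation=cv2.INTER_CUBIC)
cv2.imwrite("pics/c9.png",np.clip(o*1.5,0,255).astype(np.uint8))
e=ctrl.get_obs()["ee_pos"];c=cam("scene")
print("ring lo/hi, plate-level pt in crop:",(proj(c,[[.5365,.2245,e[2]-.1236+z] for z in(.086,.094)]+[[.5365,.2245,.13]])-[290,80])*4)
h=cv2.cvtColor(cv2.imread("pics/scene9.png"),cv2.COLOR_BGR2HSV)
k=((h[...,0]>170)|(h[...,0]<4))&(h[...,1]>140)&(h[...,2]>50);ys,xs=np.where(k[100:160,325:352]);print("red px crop rows",(ys.min()+20)*4,(ys.max()+21)*4,(xs.mean()+35)*4)
E
```

```text
ee [0.538  0.2246 0.1659] rot [3.141  0.     1.9493] F [-0.3  0.8 -2.7] w 0.0257 44.7 t 15.3333
scene probe_disc 0.73 [356.9 293.9] [ 0.7082 -0.0402  0.0463]
scene probe_mark 0.84 [336.4 132.4] [0.5313 0.2248 0.1323]
top probe_disc 0.69 [158.  215.1] [0.5338 0.225  0.0463]
top probe_mark 0.4 [147.8 205. ] [0.542  0.2239 0.1323]
[0.5379 0.2246 0.1657] 0.0015
ring lo/hi, plate-level pt in crop: [[194.41952004 220.39137439]
 [195.54515873 205.87012222]
 [194.68680023 216.94805302]]
red px crop rows 212 228 196.44444444444446
```

View pics/c9.png

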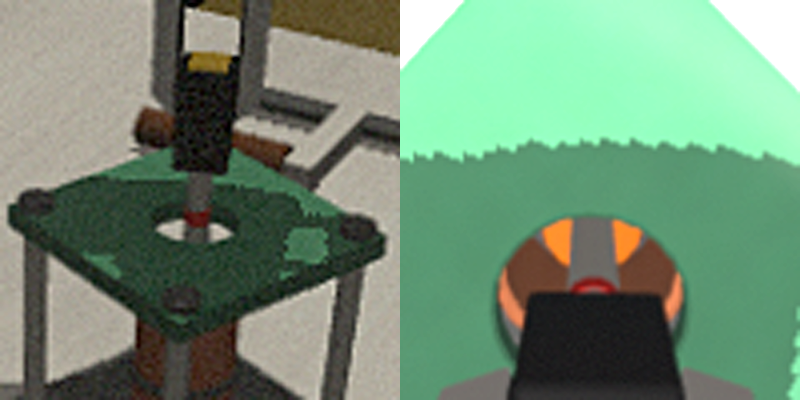

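The ring shows in the hole at crop (196,220), about 2 mm high as computed, and the shaft is centred in the wrist view at (593,250). One last 2 mm lowering.

Emit:
{"api": "step_arm", "payload": {
  "plan": [
    [[0,0,0.03,0,0,0],[0,0,0.07,0,0,0],[0,0,0.07,0,0,0],[0,0,0.07,0,0,0],[0,0,0.07,0,0,0],[0,0,0.07,0,0,0],[0,0,0.07,0,0,0],[0,0,0.07,0,0,0]]
  ]
}}

```text
time_s: 16.35
ee_pos: [0.5378, 0.2246, 0.1635]
eef_rot: [3.142, -0.0, 1.949]
force: [0.1, 0.1, -2.0]
grip_width: 0.0254
grip_force: 44.7
```

```bash
python3 - <<'E'
from h import *
o=ctrl.get_obs();print(o["ee_pos"],o["force"],np.abs(o["joint_vel"]).max())
im,c=shot("scene","s10")
h=cv2.cvtColor(im,cv2.COLOR_RGB2HSV)
k=((h[...,0]>170)|(h[...,0]<4))&(h[...,1]>140)&(h[...,2]>50);ys,xs=np.where(k[100:160,325:352]);print("red rows",(ys.min()+20)*4,(ys.max()+21)*4)
v=np.array([.82-.5365,-.394-.2245]);v/=np.hypot(*v);x,y=np.array([.5365,.2245])+.006*v
print("expected if level",(proj(c,[[x,y,.126],[x,y,.134]])[:,1]-80)*4)
E
```

```text
[0.53781643 0.22459057 0.16351129] [ 0.08077979  0.11991628 -1.95076222] 0.0011874691113996129
red rows 216 232
expected if level [230.37527928 215.84773321]
```

The ring's rows match the level prediction, the load on the wrist is just the probe's weight, and the arm is at rest.

```bash
python3 -c "
from station import ctrl
print(ctrl.hand_in())"
```

```text
the job is handed in; nothing more can be done
None
```

The job is handed in: I slid the probe out of the rack and lowered it through the guide hole, where the gripper holds it still and centred, ring level with the plate's top face to about 1 mm; the wrist force readings showed no sign of contact, and the can, magnet and brush were left alone.

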